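# Stand the serving board in the drying rack

### The arm

A 6-joint arm with a two-finger parallel gripper is mounted at the origin on a cart in front of the work surface, level with it; the furniture and walls round the work are solid. World frame = base frame: x ahead of the robot, y to its left, z up, the work surface at z = 0. Lengths are in m, angles in rad, forces in N, time in s.
With the tool pointing down it reaches from about 0.325 to 0.775 m from the base axis. Payload 5.5 kg.
Tool frame: the origin (TCP) lies midway between the tips of the shut fingers; the grasp point (between the pads) lies 19 mm behind it (grasp_offset is the distance from the TCP to the grasp point, in m); z points along the fingers, y is the line along which they close (so a half turn about z gives the same grasp; the last joint's range is limited). The gripper opens to 85 mm and grips with 20 to 120 N. Pads are 22 mm wide; open, the fingers measure 114 mm over their backs; the gripper's body (76 mm by 85 mm) begins 54 mm behind the grasp point. The pads swing forward as they close: fully open they stand 13 mm farther back than shut.
Start: joints at [-1.221, 0.091, 1.231, -0, 1.82, -0.057], TCP at [0.237, -0.551, 0.231] pointing down, gripper open.
Joint ranges: [-2.87, 2.87], [-0.86, 2.18], [0.17, 2.46], [-1.51, 4.65], [0.06, 2.69], [-2.65, 2.65]. Speed limits (rad/s): [2.57, 2.57, 3.01, 3.14, 3.14, 3.14].

### API

Orientations are given as a unit quaternion [w, x, y, z].
In Python, from station import * gives the robot as it stands.
- The arm moves only by the tool apply_moves, never from a script. Its argument "plan" is a list of rows, each an object of numbers: "grip": the closure, from -1 (fully open) to 1 (shut); "tx", "ty", "tz": the shift along the tool's x, y, z in mm; "turn": the turn about the tool's z in degrees. A call has 1 to 10 rows; each row is the pose to reach, as a shift and turn from the pose commanded when the call began, along the tool's axes at that moment; what a row does not reach only later rows make up. A row lasts 1/10 s, in which the tool goes at most 50 mm and 8.59 degrees, less where a joint would pass 70% of its speed; a pose out of reach is approached as far as the arm can. A call with a gripper value outside its range is refused whole. The fingers move at their own pace and stop on an object; the grip force is fixed at half the most. Time passes only in rows, so rows that repeat a pose let the fingers close. It gives the time, the measured TCP pose, the force, the opening and the grip force at its end, in the units of the state.
- read_state(): the state, without advancing time (a new reading comes with each control period).
- camera(name): name is "scene" or "top" or "wrist"; returns a dict with "color" (384x512x3 uint8, blue, green, red), "vfov" (degrees; the focal length in pixels is half the picture's height over the tangent of half this angle, whatever the lens; pixels are square), "cx", "cy" (the principal point, pixels), "origin" and "orientation" of the camera in the world; the wrist camera has in their place "hand_eye" (4x4, takes a point from camera to tool coordinates, whose origin is the TCP and whose axes are the flange's). Camera axes: x right, y down, z forward; pixel columns grow to the right and rows downward; lengths in m; the calibration is good to about 2 mm. A picture is of the moment at which its call begins: read the wrist's pose just before it. There is no depth.
- hand_in(): hands the job in; it is judged then, once.
The state is a dict: "t": time; "joint_positions": joint angles; "qd": joint speeds; "effort": joint torques, N m; "tool_pos": TCP position; "eef_rot": TCP orientation; "contact_force": force on the tool from outside, world axes, zero at the start; "moment": the same for the moment, N m; "finger_gap": opening from 0.0 (shut) to 1.0 (fully open); "gripper_force": force on a finger pad.
Only numpy, scipy, OpenCV 4.12 (cv2) and the standard library are available. Lean on these libraries where they do the work, as an engineer would, in place of code of your own. Each camera call takes 0.05 s, during which the arm holds its last target. There are 200 camera calls.

### The job

Put the dark wooden serving board away upright in the drying rack: it goes into the empty slot, the one with the orange clip, standing on its straight end with the handle up. It lies flat, so change your grip on the way: lay it on the white sloping rest with its foot on the ledge and its handle up, let go of it there, then take it by the handle and lower it right down to the bottom of the slot before you let go. Leave the two boards already in the rack, the mug, the spice jar and the tin as they are.

Things in the scene. Friction and masses are not known exactly. Their poses are not given: they have to be found in the camera images.
- board: Dark wooden paddle-shaped serving board, 170 long, 56 wide, 18 thick, 0.14 kg, lying flat, top face up. Origin on its underside near its balance point, mid-width. x runs along the board towards the handle, y across, z from underside to top face. The 56 wide part spans x = -60 to +55; the handle, 32 wide and also 18 thick, x = +55 to +110. Both faces are flat
- board_foot (a point): Middle of the straight (foot) end of the serving board, at x = -60, y = 0, z = +9 in the board's frame
- board_handle (a point): Point in the middle of the board's handle at half thickness, at x = +90, y = 0, z = +9 in the board's frame; 20 from the handle's end
- rest: White sloping rest, fixed. Origin at the worktop under its middle; z up. Its back slopes at 45 degrees, rising towards the rest's +y, its face looking up and to -y; 38 wide (x; narrower than the board), 105 long up the slope, top 96 high. Ledge square to it, 22 deep. A board lying there, foot on the ledge, has its handle clear beyond the back's top. Base plate 60 x 130, 8 high
- rest_seat (a point): On the rest: middle of the inner corner between ledge and sloping back, 55 to -y from the rest's origin and 22 up. The lower edge of the board lies here when it rests on the slope
- rack: White drying rack, fixed. Origin at the worktop under its middle, z up; base 100 (x) x 172 (y), 14 high. Three slots at y = -54, 0, +54, each running along x: a 24 wide gap between 9 mm steel dowels with round tops, two on each side at x = -24 and +24, standing 55 above the slot's floor, which is the base's top at z = 14
- clip: Orange clip, 26 wide and 18 high, fixed on the rack's edge at the end (-x) of the empty slot. Its origin is not in the clip but at the middle of that slot's floor (52 behind the clip); x runs along the slot, y across it (parallel to the rack's y), z up
- blue_board: Blue square board, 90 x 90 x 18, standing on edge, loose, in another slot of the rack. Origin at the middle of its lower edge face; z up, y is its thin direction. Top 104 above the worktop
- cork_board: Cork-faced brown square board, 90 x 90 x 18, standing on edge, loose, in the remaining slot. Origin at the middle of its lower edge face; z up, y is its thin direction. Top 104 above the worktop
- mug: White mug, 84 across, 115 with its handle, 88 high, standing loose on the worktop left of the work. Origin under its middle, z up
- jar: Spice jar with a red cap, 45 across, 106 high, standing loose behind the work. Origin under its middle, z up
- tin: Food tin, 75 across, 58 high, standing loose behind the work. Origin under its middle, z up
There are look-alikes about, which are no part of the job. Of the things like the cork_board, leave any that is purple; of the rest the larger one is meant.

How it is judged:
On the way, in this order (a step that is already met when the one before it is completed fails the run):
1. the serving board lies on the sloping rest, foot on the ledge and handle up, let go of and still (distance between board_foot and rest_seat below 0.03 m and angle between board's own z axis and vertical between 0.6 and 0.97 rad and angle between board's own x axis and vertical below 1 rad and contact force between board and the fingers below 0.1 N and contact force between board and rest above 0.2 N and linear speed of board below 0.03 m/s), for 0.2 s.
2. the serving board stands in the slot with the clip, its foot lowered to within 15 mm of the slot's floor while the fingers still hold it (x of board_foot in the frame of clip between -0.025 and 0.025 m and y of board_foot in the frame of clip between -0.012 and 0.012 m and angle between board's own x axis and vertical below 0.2 rad and angle between the z axis of board and the y axis of clip, either way round below 0.3 rad and z of board_foot in the frame of clip below 0.015 m and contact force between board and the fingers above 1 N), for 0.05 s.
At the end, for the whole second after the job is handed in: The serving board stands alone in the clip's slot, still and released: handle up, within 0.2 rad of upright, foot within 8 mm of the slot floor, 12 mm across and 25 mm along of its middle, turned within 0.3 rad; both square boards stand within 30 mm of their places and 0.3 rad of upright (x of board_foot in the frame of clip between -0.025 and 0.025 m and y of board_foot in the frame of clip between -0.012 and 0.012 m and angle between board's own x axis and vertical below 0.2 rad and angle between the z axis of board and the y axis of clip, either way round below 0.3 rad and z of board_foot in the frame of clip below 0.008 m and contact force between board and the fingers below 0.1 N and linear speed of board below 0.08 m/s and angle between each of blue_board, cork_board's own z axis and vertical below 0.3 rad and distance of each of blue_board, cork_board from where it was at the start of the episode below 0.03 m); the robot touches nothing.
It fails at once if the mug is shoved more than 3 cm or tipped over (distance of mug from where it was at the start of the episode above 0.03 m or angle between mug's own z axis and vertical above 0.35 rad).
It fails at once if the spice jar is shoved more than 3 cm or tipped over (distance of jar from where it was at the start of the episode above 0.03 m or angle between jar's own z axis and vertical above 0.35 rad).
It fails at once if the tin is shoved more than 3 cm or tipped over (distance of tin from where it was at the start of the episode above 0.03 m or angle between tin's own z axis and vertical above 0.35 rad).
It fails at once if the blue square board is knocked out of its slot (more than 3 cm, or tipped by more than 20 degrees) (distance of blue_board from where it was at the start of the episode above 0.03 m or angle between blue_board's own z axis and vertical above 0.35 rad).
It fails at once if the cork-faced square board is knocked out of its slot (more than 3 cm, or tipped by more than 20 degrees) (distance of cork_board from where it was at the start of the episode above 0.03 m or angle between cork_board's own z axis and vertical above 0.35 rad).
It also fails if it takes over 64 s, if anything falls off the work surface, if the arm or the gripper's body presses on something with over 40 N, if the wrist force passes 120 N, or if a joint passes its speed limit or range.

## Working session

There is one attempt and no reset: what is moved stays moved. The work goes in short steps, Python scripts to look and compute and a tool call to move; the robot and the scene stay as the last step left them, time stands still between calls to the robot, and variables do not carry over. Pictures are saved under pics/ and viewed, at most 10 in all, crops included, and the job is handed in when it is done.

Besides the shell and the picture viewer there is one more tool, called after "Emit:" as name([rows], argument=value, ...), one row to a line, values as JSON. apply_moves: Moves the arm, as the interface text tells. Its arguments: {"type":"object","properties":{"plan":{"type":"array","items":{"type":"object","properties":{"grip":{"type":"number"},"tx":{"type":"number"},"ty":{"type":"number"},"tz":{"type":"number"},"turn":{"type":"number"}}}}},"required":["plan"]}

```bash
ls; mkdir -p pics; cat > h.py <<'E'
from station import *
import numpy as np, cv2
from scipy.spatial.transform import Rotation as R
def rot(q): return R.from_quat([q[1],q[2],q[3],q[0]])
def cam(n):
    s=read_state(); c=camera(n)
    if n=="wrist":
        H=np.array(c["hand_eye"]); T=np.eye(4); T[:3,:3]=rot(s["eef_rot"]).as_matrix(); T[:3,3]=s["tool_pos"]
        M=T@H; c["Rm"]=M[:3,:3]; c["o"]=M[:3,3]
    else: c["Rm"]=rot(c["orientation"]).as_matrix(); c["o"]=np.array(c["origin"])
    c["f"]=c["color"].shape[0]/2/np.tan(np.radians(c["vfov"])/2)
    return c
def px2w(c,u,v,z):
    d=c["Rm"]@np.array([(u-c["cx"])/c["f"],(v-c["cy"])/c["f"],1]); return c["o"]+d*(z-c["o"][2])/d[2]
def w2px(c,p):
    q=c["Rm"].T@(np.array(p)-c["o"]); return c["f"]*q[:2]/q[2]+[c["cx"],c["cy"]]
E
python3 - <<'E'
from h import *
a=cam("top");b=cam("scene")
cv2.imwrite("pics/top.png",a["color"]);cv2.imwrite("pics/scene.png",b["color"])
import pickle
pickle.dump((a,b),open("c0.pkl","wb"))
for c in(a,b):print(c["o"],c["Rm"].round(3).tolist(),c["vfov"],c["cx"],c["cy"])
s=read_state();print(s["tool_pos"],s["eef_rot"],rot(s["eef_rot"]).as_matrix().round(3))
E
```

```text
pics
[0.35598041 0.04577211 1.09523728] [[-0.002, -0.982, 0.188], [-1.0, 0.001, -0.006], [0.005, -0.188, -0.982]] 50.07183839945827 255.29189496357105 191.50658824012078
[-0.19639149  0.55494142  0.48485548] [[-0.587, -0.334, 0.737], [-0.809, 0.273, -0.52], [-0.028, -0.902, -0.431]] 49.68615963653289 264.9652339735271 192.8284506491297
[ 0.23731809 -0.55080631  0.23027113] [-8.40553852e-04  9.79384602e-01  2.02002677e-01 -1.12635924e-04] [[ 0.918  0.396 -0.001]
 [ 0.396 -0.918  0.002]
 [ 0.    -0.002 -1.   ]]
```

View pics/top.png

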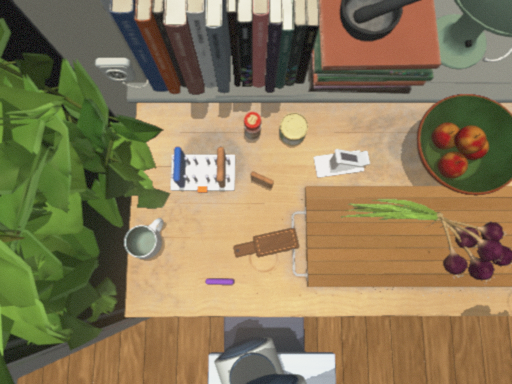

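View pics/scene.png

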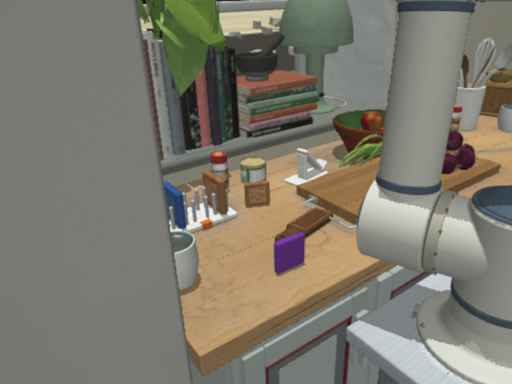

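The top view shows the following:
- Serving board: (266,243), handle towards the left.
- Rack: (203,172), with the blue board at (178,167), and the orange clip at (202,189) on the middle slot.
- Rest: (342,162). 
- Jar: (252,122). Tin: (293,126). Mug: (143,240).

There are three cork_board candidates: brown in the rack (220,164), a small brown one standing alone (262,180), and a purple one (220,281). The one in the rack is larger and not purple, so it is the one meant. I'll confirm it in an enlarged crop.

```bash
python3 - <<'E'
import pickle,cv2,numpy as np
a,b=pickle.load(open("c0.pkl","rb"))
c=cv2.resize(a["color"][105:275,160:300],None,fx=3.5,fy=3.5,interpolation=cv2.INTER_CUBIC)
d=cv2.resize(a["color"][140:185,305:380],None,fx=4,fy=4,interpolation=cv2.INTER_CUBIC)
o=np.zeros((max(c.shape[0],d.shape[0]),c.shape[1]+d.shape[1],3),np.uint8);o[:c.shape[0],:c.shape[1]]=c;o[:d.shape[0],c.shape[1]:]=d
cv2.imwrite("pics/crop.png",o);print(o.shape)
E
```

```text
(595, 790, 3)
```

View pics/crop.png

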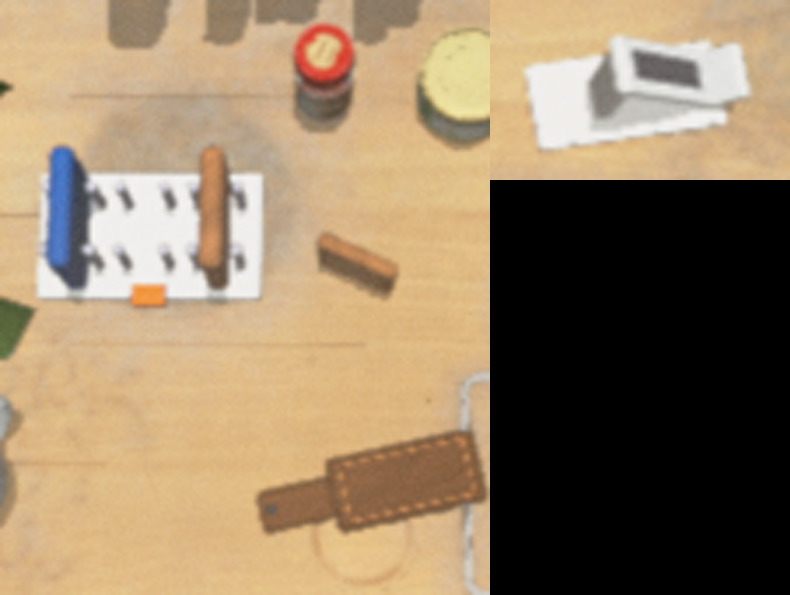

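The crop confirms it: the large cork board is in the rack's right slot, and the lone one is smaller. Next I'll compute poses from the corner pixels.

```bash
cat > fit.py <<'E'
from h import *
from scipy.optimize import least_squares
def fit(c,model,pix,z0=0,x0=(0.4,0,0)):
    "planar pose x,y,yaw of object with model points (m) seen at pix"
    def r(p):
        Rz=R.from_euler("z",p[2]).as_matrix()
        return np.concatenate([w2px(c,Rz@np.array(m)+[p[0],p[1],z0])-q for m,q in zip(model,pix)])
    s=least_squares(r,x0); return s.x,np.sqrt((s.fun**2).mean())
E
python3 - <<'E'
from fit import *
import pickle
a,b=pickle.load(open("c0.pkl","rb"))
p=lambda L,s=3.5,o=(160,105),k=(0,0):[((u-k[0])/s+o[0],(v-k[1])/s+o[1]) for u,v in L]
m=.001
# rack: y+ = image left, x+ = image up
print("rack",fit(a,np.array([(50,86,14),(50,-86,14),(-50,-86,14),(-50,86,14)])*m,p([(41,173),(263,173),(263,298),(38,298)])))
print("board",fit(a,np.array([(110,-16,18),(110,16,18),(55,28,18),(55,-28,18),(-60,28,18),(-60,-28,18)])*m,p([(257,493),(268,532),(343,529),(328,462),(485,498),(470,432)]),x0=(.3,0,1.5)) , "y-up?")
q=p([(540,150),(727,124),(527,66)],4,(305,140),(490,0))
for l in q: print(px2w(a,*l,.008))
print("rest",fit(a,np.array([(-30,65,8),(-30,-65,8),(30,65,8)])*m,q))
# check of known: top of back
print(px2w(a,305+120/4,140+40/4,.096),px2w(a,305+105/4,140+125/4,.008))
print("clip",px2w(a,*p([(149,287)])[0],.02))
print("mug",px2w(a,142,238,.088))
E
```

```text
rack (array([0.61688846, 0.18002866, 0.00225379]), np.float64(0.17792031068252243))
board (array([ 0.42779793, -0.01313495,  1.78580882]), np.float64(1.0504637914849682)) y-up?
[ 0.60315996 -0.12936626  0.008     ]
[ 0.62120732 -0.25733902  0.008     ]
[ 0.66214353 -0.1222531   0.008     ]
rest (array([ 0.64172486, -0.18973741,  0.13757075]), np.float64(0.2171250710537946))
[ 0.65434118 -0.16162188  0.096     ] [ 0.62056664 -0.1673534   0.008     ]
clip [0.57469012 0.18015713 0.02      ]
mug [0.43409055 0.31643861 0.088     ]
```

Emit:
apply_moves([
  {"tx": 384, "ty": -398, "tz": 10, "turn": -79, "grip": -1},
  {"tx": 384, "ty": -398, "tz": 10, "turn": -79, "grip": -1},
  {"tx": 384, "ty": -398, "tz": 10, "turn": -79, "grip": -1},
  {"tx": 384, "ty": -398, "tz": 10, "turn": -79, "grip": -1},
  {"tx": 384, "ty": -398, "tz": 10, "turn": -79, "grip": -1},
  {"tx": 384, "ty": -398, "tz": 10, "turn": -79, "grip": -1},
  {"tx": 384, "ty": -398, "tz": 10, "turn": -79, "grip": -1},
  {"tx": 384, "ty": -398, "tz": 10, "turn": -79, "grip": -1},
  {"tx": 384, "ty": -398, "tz": 10, "turn": -79, "grip": -1},
  {"tx": 384, "ty": -398, "tz": 10, "turn": -79, "grip": -1},
])

```text
t: 1.1
tool_pos: [0.4139, -0.0813, 0.222]
eef_rot: [0.0, 0.626, 0.78, 0.0]
contact_force: [1.0, -1.0, 0.6]
finger_gap: 1.003
gripper_force: 0.0
```

```bash
python3 - <<'E'
from h import *
import pickle
s=read_state();print(s["t"],s["tool_pos"],s["joint_positions"],rot(s["eef_rot"]).as_matrix().round(3).tolist(),s["finger_gap"])
c=cam("wrist");pickle.dump(c,open("c1.pkl","wb"));cv2.imwrite("pics/w1.png",c["color"])
E
```

```text
1.1 [ 0.41393296 -0.0813115   0.22199606] [-2.74607658e-01 -3.94190922e-01  1.68453778e+00 -5.79449713e-05
  1.85103080e+00 -4.93763360e-01] [[-0.217, 0.976, 0.0], [0.976, 0.217, -0.0], [-0.0, 0.0, -1.0]] 1.0025052134626
```

View pics/w1.png

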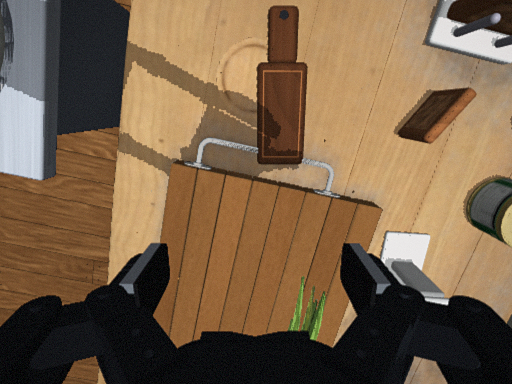

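The wrist view shows the board with foot corners at (258,163) and (302,164), shoulders at (258,64) and (307,63), and the handle end at (270..299,7). The tray's wire handle passes under its foot end, so I'll grip near the middle.

```bash
python3 - <<'E'
from fit import *
import pickle
c=pickle.load(open("c1.pkl","rb"))
M=np.array([(110,-16,18),(110,16,18),(55,28,18),(55,-28,18),(-60,28,18),(-60,-28,18)])*.001
P=[(299,7),(270,7),(258,64),(307,63),(258,163),(302,164)]
x,e=fit(c,M,P,x0=(.43,0,1.78));print(x,e)
x2,e=fit(c,M[2:]-[0,0,.0],P[2:],x0=(.43,0,1.78));print(x2,e)
for m in M: 
  Rz=R.from_euler("z",x[2]).as_matrix();print(w2px(c,Rz@m+[x[0],x[1],0]).round(1))
print(px2w(c,203,141,.01),px2w(c,325,163,.01))
g=np.array([x[0],x[1]])-.006*np.array([np.cos(x[2]),np.sin(x[2])])
s=read_state();Rt=rot(s["eef_rot"]).as_matrix();print("shift",Rt.T@(np.array([*g,0.1])-s["tool_pos"]), "yaw tool x",np.arctan2(Rt[1,0],Rt[0,0]))
E
```

```text
[ 0.42942138 -0.01195901  1.78862641] 1.4621661101518346
[ 0.42909469 -0.0111038   1.79178131] 1.4879533624084154
[299.6   5.7]
[269.    5.6]
[257.2  62.8]
[308.3  62.9]
[256.8 166.1]
[303.1 166.2]
[ 0.34528208 -0.06229927  0.01      ] [ 0.49672939 -0.05595718  0.01      ]
shift [0.05099199 0.02691721 0.12201187] yaw tool x 1.797223462691576
```

Emit:
apply_moves([
  {"tx": 51, "ty": 27, "tz": 40, "turn": 0.5, "grip": -1},
  {"tx": 51, "ty": 27, "tz": 85, "turn": 0.5, "grip": -1},
  {"tx": 51, "ty": 27, "tz": 130, "turn": 0.5, "grip": -1},
  {"tx": 51, "ty": 27, "tz": 170, "turn": 0.5, "grip": -1},
  {"tx": 51, "ty": 27, "tz": 200, "turn": 0.5, "grip": -1},
  {"tx": 51, "ty": 27, "tz": 215, "turn": 0.5, "grip": -1},
  {"tx": 51, "ty": 27, "tz": 223, "turn": 0.5, "grip": -1},
  {"tx": 51, "ty": 27, "tz": 223, "turn": 0.5, "grip": -1},
])

```text
t: 1.95
tool_pos: [0.4285, -0.0278, -0.0018]
eef_rot: [-0.001, 0.631, 0.776, -0.001]
contact_force: [-0.4, -0.3, -0.1]
finger_gap: 0.999
gripper_force: 0.0
```

Emit:
apply_moves([
  {"grip": 1},
  {"grip": 1},
  {"grip": 1},
  {"grip": 1},
  {"grip": 1},
  {"grip": 1},
  {"grip": 1},
  {"grip": 1},
])

```text
validation failed for argument at $.pl...
```

Emit:
apply_moves([
  {"tx": 0, "ty": 0, "tz": 0, "turn": 0, "grip": 1},
  {"tx": 0, "ty": 0, "tz": 0, "turn": 0, "grip": 1},
  {"tx": 0, "ty": 0, "tz": 0, "turn": 0, "grip": 1},
  {"tx": 0, "ty": 0, "tz": 0, "turn": 0, "grip": 1},
  {"tx": 0, "ty": 0, "tz": 0, "turn": 0, "grip": 1},
  {"tx": 0, "ty": 0, "tz": 0, "turn": 0, "grip": 1},
])

```text
t: 2.55
tool_pos: [0.4309, -0.028, 0.0014]
eef_rot: [0.002, 0.631, 0.776, 0.001]
contact_force: [-0.4, 0.2, 6.5]
finger_gap: 0.637
gripper_force: 65.9
```

Emit:
apply_moves([
  {"tx": 0, "ty": 0, "tz": -30, "turn": 0, "grip": 1},
  {"tx": 0, "ty": 0, "tz": -70, "turn": 0, "grip": 1},
  {"tx": 0, "ty": 0, "tz": -115, "turn": 0, "grip": 1},
  {"tx": -20, "ty": 15, "tz": -150, "turn": 0, "grip": 1},
  {"tx": -55, "ty": 40, "tz": -160, "turn": 2, "grip": 1},
  {"tx": -90, "ty": 68, "tz": -160, "turn": 3.9, "grip": 1},
  {"tx": -125, "ty": 95, "tz": -160, "turn": 3.9, "grip": 1},
  {"tx": -160, "ty": 120, "tz": -160, "turn": 3.9, "grip": 1},
  {"tx": -195, "ty": 147, "tz": -160, "turn": 3.9, "grip": 1},
  {"tx": -228, "ty": 172, "tz": -160, "turn": 3.9, "grip": 1},
])

```text
t: 3.55
tool_pos: [0.6454, -0.2171, 0.1585]
eef_rot: [-0.0, 0.657, 0.754, -0.0]
contact_force: [0.9, -0.1, -1.5]
finger_gap: 0.637
gripper_force: 65.0
```

Emit:
apply_moves([
  {"tx": 0, "ty": 0, "tz": 0, "turn": 0, "grip": 1},
  {"tx": 0, "ty": 0, "tz": 0, "turn": 0, "grip": 1},
  {"tx": 0, "ty": 0, "tz": 0, "turn": 0, "grip": 1},
])

```text
t: 3.85
tool_pos: [0.644, -0.2151, 0.1596]
eef_rot: [-0.0, 0.657, 0.754, 0.0]
contact_force: [0.2, -0.2, -2.3]
finger_gap: 0.639
gripper_force: 65.0
```

```bash
python3 - <<'E'
from h import *
s=read_state();print(s["t"],s["tool_pos"],rot(s["eef_rot"]).as_matrix().round(3).tolist(),s["contact_force"])
a=cam("top");b=cam("scene")
A=cv2.resize(a["color"][100:230,270:400],None,fx=3,fy=3,interpolation=cv2.INTER_CUBIC)
B=cv2.resize(b["color"][90:220,250:380],None,fx=3,fy=3,interpolation=cv2.INTER_CUBIC)
cv2.imwrite("pics/m1.png",np.hstack([A,B]))
E
```

```text
3.85 [ 0.64400159 -0.21513432  0.15961659] [[-0.138, 0.99, -0.0], [0.99, 0.138, 0.0], [0.0, 0.0, -1.0]] [ 0.21695059 -0.2480131  -2.27641269]
```

View pics/m1.png

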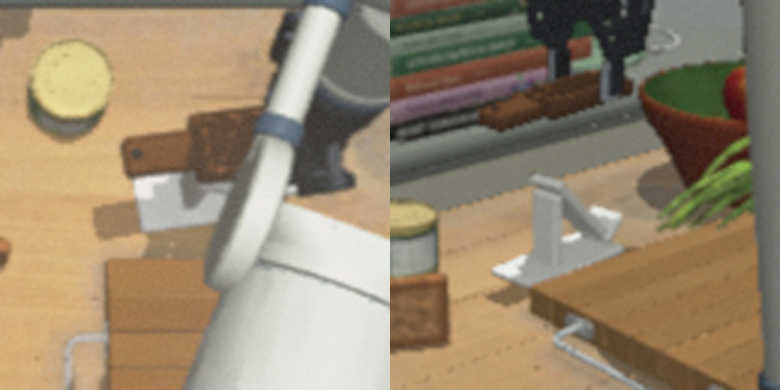

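The view shows the board level above the rest, handle to the left, with the slope rising to the left and the ledge on the right. It is lined up, so I'll lower it so that the top edge tilts the board in the grip.

Emit:
apply_moves([
  {"tx": 0, "ty": 0, "tz": 30, "turn": 0, "grip": 1},
  {"tx": 0, "ty": 0, "tz": 50, "turn": 0, "grip": 1},
  {"tx": 0, "ty": 0, "tz": 60, "turn": 0, "grip": 1},
  {"tx": 0, "ty": 0, "tz": 65, "turn": 0, "grip": 1},
  {"tx": 0, "ty": 0, "tz": 70, "turn": 0, "grip": 1},
  {"tx": 0, "ty": 0, "tz": 75, "turn": 0, "grip": 1},
])

```text
t: 4.55
tool_pos: [0.645, -0.2168, 0.0904]
eef_rot: [0.003, 0.657, 0.754, 0.0]
contact_force: [-6.7, -3.1, 14.6]
finger_gap: 0.638
gripper_force: 67.8
```

Emit:
apply_moves([
  {"tx": 0, "ty": 0, "tz": 4, "turn": 0, "grip": 1},
  {"tx": 0, "ty": 0, "tz": 8, "turn": 0, "grip": 1},
  {"tx": 0, "ty": 0, "tz": 12, "turn": 0, "grip": 1},
  {"tx": 0, "ty": 0, "tz": 15, "turn": 0, "grip": 1},
])

```text
t: 4.95
tool_pos: [0.6454, -0.219, 0.076]
eef_rot: [0.005, 0.657, 0.754, -0.0]
contact_force: [-4.9, -7.1, 14.5]
finger_gap: 0.634
gripper_force: 70.2
```

Emit:
apply_moves([
  {"tx": 0, "ty": 0, "tz": 4, "turn": 0, "grip": 1},
  {"tx": 0, "ty": 0, "tz": 8, "turn": 0, "grip": 1},
  {"tx": 0, "ty": 0, "tz": 12, "turn": 0, "grip": 1},
  {"tx": 0, "ty": 0, "tz": 15, "turn": 0, "grip": 1},
  {"tx": 0, "ty": 0, "tz": 15, "turn": 0, "grip": 1},
])

```text
t: 5.45
tool_pos: [0.6457, -0.2179, 0.0605]
eef_rot: [0.004, 0.657, 0.754, 0.0]
contact_force: [-4.5, -5.5, 10.4]
finger_gap: 0.64
gripper_force: 72.3
```

```bash
python3 - <<'E'
from h import *
s=read_state();print(s["t"],s["tool_pos"],s["contact_force"])
a=cam("top");b=cam("scene")
A=cv2.resize(a["color"][100:230,270:400],None,fx=3,fy=3,interpolation=cv2.INTER_CUBIC)
B=cv2.resize(b["color"][90:220,250:380],None,fx=3,fy=3,interpolation=cv2.INTER_CUBIC)
cv2.imwrite("pics/m2.png",np.hstack([A,B]))
E
```

```text
5.45 [ 0.64566891 -0.21788601  0.06053159] [-4.53541949 -5.48358096 10.39743736]
```

View pics/m2.png

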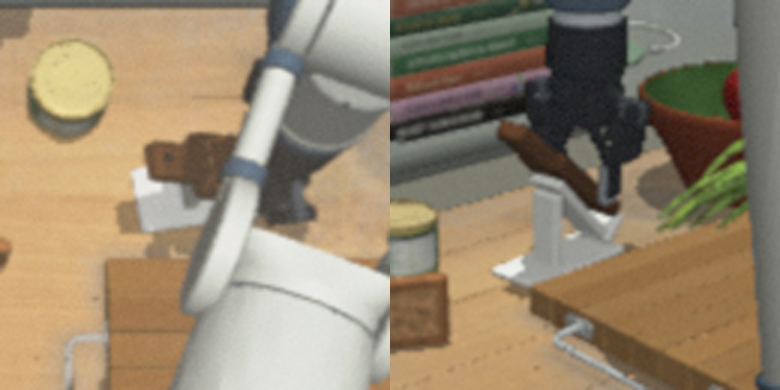

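It worked: the board is tilted to nearly the slope angle, with its foot at the ledge. Now I'll release it and rise.

Emit:
apply_moves([
  {"tx": 0, "ty": 0, "tz": 3, "turn": 0, "grip": 1},
  {"tx": 0, "ty": 0, "tz": 3, "turn": 0, "grip": 0},
  {"tx": 0, "ty": 0, "tz": 3, "turn": 0, "grip": -1},
  {"tx": 0, "ty": 0, "tz": 3, "turn": 0, "grip": -1},
  {"tx": 0, "ty": 0, "tz": 3, "turn": 0, "grip": -1},
  {"tx": 0, "ty": 0, "tz": 3, "turn": 0, "grip": -1},
  {"tx": 0, "ty": 0, "tz": 3, "turn": 0, "grip": -1},
  {"tx": 0, "ty": 0, "tz": 3, "turn": 0, "grip": -1},
])

```text
t: 6.35
tool_pos: [0.6443, -0.2155, 0.0509]
eef_rot: [-0.0, 0.657, 0.754, -0.0]
contact_force: [0.2, -0.2, -1.0]
finger_gap: 1.0
gripper_force: 0.0
```

```bash
python3 - <<'E'
from h import *
s=read_state();print(s["t"],s["tool_pos"],rot(s["eef_rot"]).as_matrix().round(3).tolist(),s["contact_force"],s["finger_gap"])
a=cam("top");b=cam("scene")
A=cv2.resize(a["color"][100:230,270:400],None,fx=3,fy=3,interpolation=cv2.INTER_CUBIC)
B=cv2.resize(b["color"][90:220,250:380],None,fx=3,fy=3,interpolation=cv2.INTER_CUBIC)
cv2.imwrite("pics/m3.png",np.hstack([A,B]))
E
```

```text
6.35 [ 0.64427397 -0.2155146   0.05088066] [[-0.138, 0.99, -0.001], [0.99, 0.138, 0.0], [0.0, -0.0, -1.0]] [ 0.23611702 -0.23313303 -1.0350965 ] 1.0004144566602764
```

View pics/m3.png

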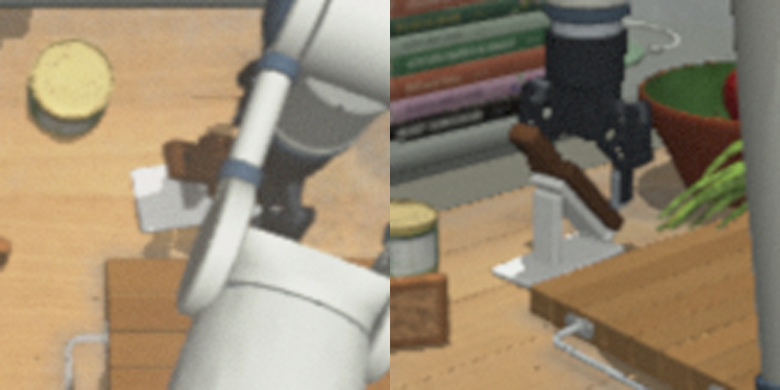

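The board lies on the slope with its foot on the ledge and its handle up, let go of. Now I'll rise and go to the handle.

Emit:
apply_moves([
  {"tx": 0, "ty": 0, "tz": -40, "turn": 0, "grip": -1},
  {"tx": 0, "ty": 0, "tz": -85, "turn": 0, "grip": -1},
  {"tx": 0, "ty": 0, "tz": -130, "turn": 0, "grip": -1},
  {"tx": 10, "ty": 0, "tz": -150, "turn": 0, "grip": -1},
  {"tx": 40, "ty": 1, "tz": -150, "turn": 0, "grip": -1},
  {"tx": 69, "ty": 1, "tz": -150, "turn": 0, "grip": -1},
  {"tx": 69, "ty": 1, "tz": -150, "turn": 0, "grip": -1},
  {"tx": 69, "ty": 1, "tz": -120, "turn": 0, "grip": -1},
])

```text
t: 7.25
tool_pos: [0.6379, -0.1471, 0.1768]
eef_rot: [0.005, 0.656, 0.755, 0.002]
contact_force: [0.0, -0.3, 0.8]
finger_gap: 0.995
gripper_force: 0.0
```

```bash
python3 - <<'E'
from h import *
s=read_state();print(s["t"],s["tool_pos"],rot(s["eef_rot"]).as_matrix().round(3).tolist(),s["contact_force"])
c=cam("wrist");cv2.imwrite("pics/w2.png",c["color"])
o=np.array([.6417,-.1897,0]);Rz=R.from_euler("z",.1376).as_matrix();k=.5**.5
for bx,by in((110,16),(110,-16),(55,28),(55,-28)):
    u=60+bx; p=np.array([-by,-55+u*k-18*k,22+u*k+18*k])*.001
    print(bx,by,w2px(c,o+Rz@p).round(1))
E
```

```text
7.25 [ 0.63792248 -0.14713267  0.17679938] [[-0.139, 0.99, 0.009], [0.99, 0.139, -0.003], [-0.004, 0.009, -1.0]] [ 0.01920574 -0.32014957  0.84507014]
110 16 [225.2 215.1]
110 -16 [278.2 215.1]
55 28 [215.4 244.3]
55 -28 [288.1 244.2]
```

View pics/w2.png

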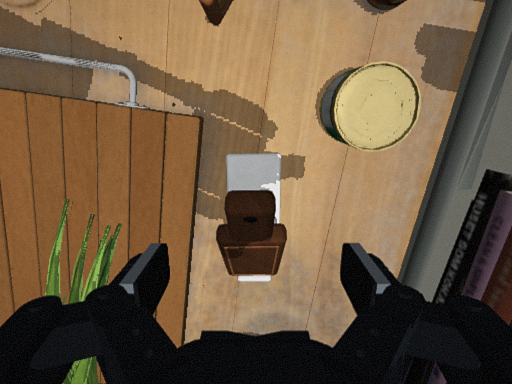

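The handle is at (226..275, 190..228) and the shoulders are at row 240, as the model predicted. I'll descend and grip it.

Emit:
apply_moves([
  {"tx": 0, "ty": 0, "tz": 25, "turn": 0, "grip": -1},
  {"tx": 0, "ty": 0, "tz": 45, "turn": 0, "grip": -1},
  {"tx": 0, "ty": 0, "tz": 57, "turn": 0, "grip": -1},
  {"tx": 0, "ty": 0, "tz": 57, "turn": 0, "grip": -1},
  {"tx": 0, "ty": 0, "tz": 57, "turn": 0, "grip": 1},
  {"tx": 0, "ty": 0, "tz": 57, "turn": 0, "grip": 1},
  {"tx": 0, "ty": 0, "tz": 57, "turn": 0, "grip": 1},
  {"tx": 0, "ty": 0, "tz": 57, "turn": 0, "grip": 1},
  {"tx": 0, "ty": 0, "tz": 57, "turn": 0, "grip": 1},
  {"tx": 0, "ty": 0, "tz": 57, "turn": 0, "grip": 1},
])

```text
t: 8.3
tool_pos: [0.6364, -0.1473, 0.1156]
eef_rot: [0.001, 0.657, 0.754, 0.0]
contact_force: [0.4, -0.1, 5.7]
finger_gap: 0.361
gripper_force: 60.1
```

Emit:
apply_moves([
  {"tx": -4.5, "ty": 0, "tz": -3, "turn": 0, "grip": 1},
  {"tx": -9, "ty": 0, "tz": -7, "turn": 0, "grip": 1},
  {"tx": -14, "ty": 0, "tz": -10.5, "turn": 0, "grip": 1},
  {"tx": -19, "ty": 0, "tz": -14, "turn": 0, "grip": 1},
  {"tx": -24, "ty": 0, "tz": -17.5, "turn": 0, "grip": 1},
  {"tx": -29, "ty": 0, "tz": -21, "turn": 0, "grip": 1},
  {"tx": -34, "ty": 0, "tz": -24, "turn": 0, "grip": 1},
  {"tx": -40, "ty": 0, "tz": -27, "turn": 0, "grip": 1},
])

```text
t: 9.1
tool_pos: [0.6415, -0.1839, 0.1416]
eef_rot: [-0.002, 0.656, 0.755, 0.002]
contact_force: [-2.0, 7.5, 6.2]
finger_gap: 0.364
gripper_force: 61.6
```

Emit:
apply_moves([
  {"tx": -5.5, "ty": 0, "tz": -2.5, "turn": 0, "grip": 1},
  {"tx": -11, "ty": 0, "tz": -4.5, "turn": 0, "grip": 1},
  {"tx": -17, "ty": 0, "tz": -7, "turn": 0, "grip": 1},
  {"tx": -22.5, "ty": 0, "tz": -9, "turn": 0, "grip": 1},
  {"tx": -28.5, "ty": 0, "tz": -10.5, "turn": 0, "grip": 1},
  {"tx": -34.5, "ty": 0, "tz": -12, "turn": 0, "grip": 1},
  {"tx": -40.5, "ty": 0, "tz": -13, "turn": 0, "grip": 1},
  {"tx": -46.5, "ty": 0, "tz": -13.5, "turn": 0, "grip": 1},
  {"tx": -53, "ty": 0, "tz": -14, "turn": 0, "grip": 1},
  {"tx": -60, "ty": 0, "tz": -14, "turn": 0, "grip": 1},
])

```text
t: 10.1
tool_pos: [0.6502, -0.2447, 0.1575]
eef_rot: [0.0, 0.656, 0.755, 0.002]
contact_force: [-1.6, 6.4, 6.9]
finger_gap: 0.366
gripper_force: 63.4
```

```bash
python3 - <<'E'
from h import *
s=read_state();print(s["t"],s["tool_pos"],s["contact_force"])
a=cam("wrist");b=cam("scene")
A=cv2.resize(a["color"],None,fx=.76,fy=1.0157)
B=cv2.resize(b["color"][70:200,250:380],None,fx=3,fy=3,interpolation=cv2.INTER_CUBIC)
cv2.imwrite("pics/m4.png",np.hstack([cv2.resize(a["color"],(400,390)),B]))
E
```

```text
10.1 [ 0.6501529  -0.24472486  0.15753768] [-1.59071511  6.35642864  6.93400162]
```

View pics/m4.png

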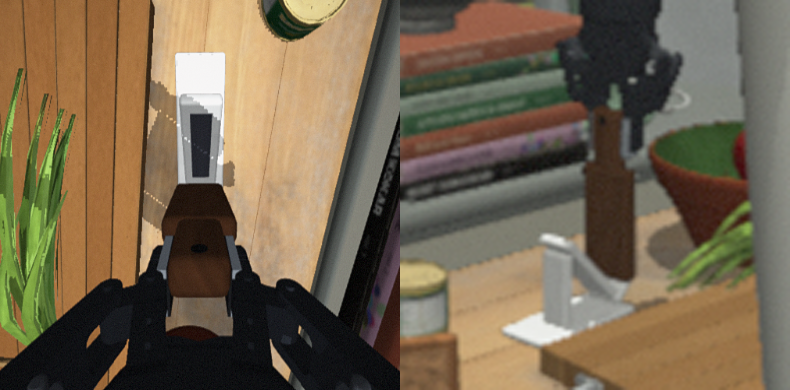

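The board stands vertical in the grip over the ledge's V. I'll lift it and carry it above the middle slot.

Emit:
apply_moves([
  {"tx": 0, "ty": 0, "tz": -25, "turn": 0, "grip": 1},
  {"tx": 0, "ty": 0, "tz": -60, "turn": 0, "grip": 1},
  {"tx": 0, "ty": 0, "tz": -100, "turn": 0, "grip": 1},
  {"tx": 0, "ty": 0, "tz": -125, "turn": 0, "grip": 1},
  {"tx": 30, "ty": 2, "tz": -125, "turn": 0, "grip": 1},
  {"tx": 70, "ty": 4, "tz": -125, "turn": 2, "grip": 1},
  {"tx": 110, "ty": 7, "tz": -125, "turn": 3, "grip": 1},
  {"tx": 150, "ty": 9, "tz": -125, "turn": 4, "grip": 1},
  {"tx": 190, "ty": 12, "tz": -125, "turn": 6, "grip": 1},
  {"tx": 230, "ty": 14, "tz": -125, "turn": 7.9, "grip": 1},
])

```text
t: 11.2
tool_pos: [0.6314, -0.0151, 0.2789]
eef_rot: [-0.001, 0.708, 0.707, -0.001]
contact_force: [0.6, 0.2, -1.4]
finger_gap: 0.369
gripper_force: 62.3
```

```bash
python3 - <<'E'
from h import *
s=read_state();Rt=rot(s["eef_rot"]).as_matrix();print(s["tool_pos"],Rt.round(3).tolist(),s["contact_force"],s["joint_positions"])
print(Rt.T@(np.array([.617,.180,.28])-s["tool_pos"]))
E
```

```text
[ 0.63135152 -0.01514988  0.27893873] [[0.002, 1.0, -0.002], [1.0, -0.002, 0.0], [0.0, -0.002, -1.0]] [ 0.62457907  0.15754079 -1.39213224] [-7.78302471e-02  1.96807058e-01  1.03017468e+00 -4.79520942e-05
  1.91671530e+00 -7.63291510e-02]
[ 0.195128   -0.01464978 -0.00100795]
```

Emit:
apply_moves([
  {"tx": 35, "ty": -3, "tz": 0, "turn": 0, "grip": 1},
  {"tx": 75, "ty": -6, "tz": 0, "turn": 0, "grip": 1},
  {"tx": 115, "ty": -9, "tz": 0, "turn": 0, "grip": 1},
  {"tx": 155, "ty": -12, "tz": 0, "turn": 0, "grip": 1},
  {"tx": 180, "ty": -14, "tz": 0, "turn": 0, "grip": 1},
  {"tx": 195, "ty": -15, "tz": 0, "turn": 0, "grip": 1},
  {"tx": 195, "ty": -15, "tz": 0, "turn": 0, "grip": 1},
  {"tx": 195, "ty": -15, "tz": 0, "turn": 0, "grip": 1},
  {"tx": 195, "ty": -15, "tz": 0, "turn": 0, "grip": 1},
])

```text
t: 12.1
tool_pos: [0.6171, 0.1769, 0.2801]
eef_rot: [0.0, 0.708, 0.706, -0.0]
contact_force: [-0.2, -0.2, -2.0]
finger_gap: 0.367
gripper_force: 62.3
```

```bash
python3 - <<'E'
from h import *
s=read_state();Rt=rot(s["eef_rot"]).as_matrix();print(s["t"],s["tool_pos"],Rt.round(3).tolist(),s["contact_force"])
a=cam("scene");w=cam("wrist")
B=cv2.resize(a["color"][100:250,140:270],None,fx=3,fy=3,interpolation=cv2.INTER_CUBIC)
cv2.imwrite("pics/m5.png",np.hstack([B,cv2.resize(w["color"],(400,450))]))
# foot mid expected at tcp-126.5 below; project foot end corners & slot line
t=s["tool_pos"]
for n,p in(("foot -y edge",(t[0]-.028,t[1]-.009,t[2]-.1265)),("foot +y",(t[0]-.028,t[1]+.009,t[2]-.1265)),("foot far",(t[0]+.028,t[1]-.009,t[2]-.1265)),("clip",(.565,.18,.03)),("slot",(.617,.18,.014))):
    u=w2px(a,p);v=w2px(w,p);print(n,((u-[140,100])*3).round(),(v*[400/512,450/384]).round())
E
```

```text
12.1 [0.61713564 0.17691476 0.28007896] [[0.002, 1.0, -0.0], [1.0, -0.002, -0.001], [-0.001, -0.0, -1.0]] [-0.2019571  -0.21161093 -2.02751548]
foot -y edge [188. 185.] [177. 228.]
foot +y [166. 191.] [176. 207.]
foot far [153. 165.] [222. 228.]
clip [204. 348.] [169. 188.]
slot [174. 342.] [199. 186.]
```

View pics/m5.png

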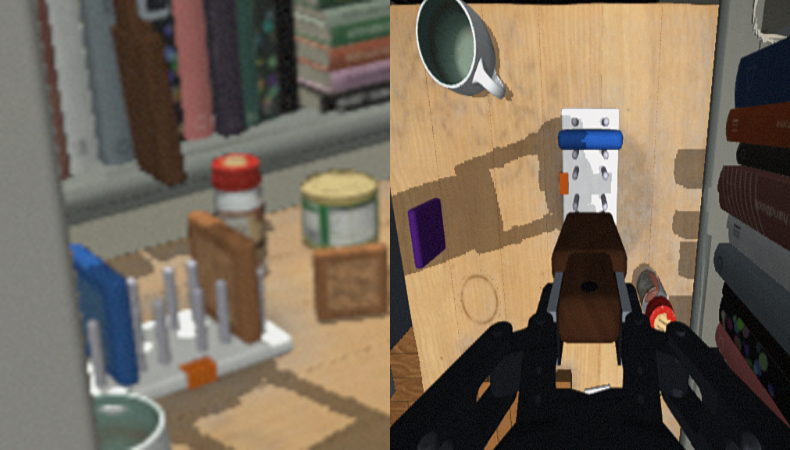

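The scene view shows the foot where predicted (~(185,183) against (188,185)). The wrist view shows the empty slot's dowel tops at about (575,172), (604,173), (575,203) and (605,203), by the orange clip. That was my tenth picture, so from here I go by numbers.

```bash
python3 - <<'E'
from fit import *
w=cam("wrist");s=read_state();print(s["tool_pos"])
P=[((u-390)*512/400,v*384/450) for u,v in((575,172),(604,173),(575,203),(605,203))]
for p in P: print(px2w(w,*p,.069))
# rack corners / clip by colour
hsv=cv2.cvtColor(w["color"],cv2.COLOR_BGR2HSV)
m=cv2.inRange(hsv,(5,180,150),(18,255,255));n,l,st,ce=cv2.connectedComponentsWithStats(m)
for i in range(1,n):
    if st[i,4]>40: print("clip",st[i],ce[i],px2w(w,*ce[i],.02))
a=cam("top");hsv=cv2.cvtColor(a["color"],cv2.COLOR_BGR2HSV);m=cv2.inRange(hsv,(5,180,150),(18,255,255));n,l,st,ce=cv2.connectedComponentsWithStats(m)
for i in range(1,n):
    if st[i,4]>10: print("top",st[i],ce[i],px2w(a,*ce[i],.02))
E
```

```text
[0.61705657 0.17722323 0.28031561]
[0.59503312 0.20356592 0.069     ]
[0.64004341 0.20249609 0.069     ]
[0.5944361  0.17081083 0.069     ]
[0.64220563 0.17076903 0.069     ]
clip [217 148  11  18 192] [222.03125  156.515625] [0.57123009 0.18378013 0.02      ]
top [442 125  16  10  90] [449.61111111 128.93333333] [ 0.73709674 -0.49535519  0.02      ]
top [465 127  19  17 205] [474.1902439  135.47317073] [ 0.71827546 -0.56124567  0.02      ]
top [483 142   5   8  23] [485.30434783 145.91304348] [ 0.68847128 -0.58862007  0.02      ]
top [449 154   6   6  23] [451.69565217 156.7826087 ] [ 0.65780166 -0.49378918  0.02      ]
top [459 158   7  12  35] [462.94285714 162.62857143] [ 0.64140627 -0.5228112   0.02      ]
```

```bash
python3 - <<'E'
from fit import *
import pickle
a,b=pickle.load(open("c0.pkl","rb"));w=cam("wrist");b2=cam("scene")
def blob(c,roi):
    x0,y0,x1,y1=roi;h=cv2.cvtColor(c["color"][y0:y1,x0:x1],cv2.COLOR_BGR2HSV)
    m=cv2.inRange(h,(4,190,120),(20,255,255));n,l,st,ce=cv2.connectedComponentsWithStats(m)
    i=1+np.argmax(st[1:,4]);return ce[i]+[x0,y0],st[i]
obs=[]
for n,c,r in(("top",a,(190,180,215,196)),("scene",b,(190,205,225,240)),("scene2",b2,(190,205,225,240)),("wrist",w,(205,140,240,175))):
    p,st=blob(c,r);obs.append((c,p));print(n,p.round(1),st)
f=lambda X,o:np.concatenate([w2px(c,X)-p for c,p in o])
for o in(obs,[obs[0],obs[2]],[obs[2],obs[3]]):
    s=least_squares(f,[.57,.18,.02],args=(o,));print(s.x.round(4),s.fun.round(1))
E
```

```text
top [199.5 187.5] [9 7 2 2 2]
scene [206.4 223.8] [12 15 10  9 60]
scene2 [206.4 223.8] [11 15 11  9 61]
wrist [222.  156.7] [ 12   8  11  18 187]
[0.5707 0.1837 0.0098] [ 2.2  1.7 -0.4 -0.5 -0.3 -0.4  0.5 -1. ]
[0.5729 0.1858 0.009 ] [ 1.5  1.  -1.5 -0.2]
[0.57   0.1825 0.0088] [ 0.4 -0.1  0.1 -0.2]
```

Emit:
apply_moves([
  {"tx": 4, "ty": 0, "tz": 30, "turn": 0, "grip": 1},
  {"tx": 4, "ty": 0, "tz": 60, "turn": 0, "grip": 1},
  {"tx": 4, "ty": 0, "tz": 75, "turn": 0, "grip": 1},
  {"tx": 4, "ty": 0, "tz": 80, "turn": 0, "grip": 1},
  {"tx": 4, "ty": 0, "tz": 85, "turn": 0, "grip": 1},
  {"tx": 4, "ty": 0, "tz": 90, "turn": 0, "grip": 1},
])

```text
t: 13.0
tool_pos: [0.6175, 0.1825, 0.1919]
eef_rot: [0.001, 0.707, 0.707, 0.001]
contact_force: [0.4, -0.6, -1.8]
finger_gap: 0.363
gripper_force: 62.2
```

Emit:
apply_moves([
  {"tx": 0, "ty": 0, "tz": 5, "turn": 0, "grip": 1},
  {"tx": 0, "ty": 0, "tz": 10, "turn": 0, "grip": 1},
  {"tx": 0, "ty": 0, "tz": 15, "turn": 0, "grip": 1},
  {"tx": 0, "ty": 0, "tz": 20, "turn": 0, "grip": 1},
])

```text
t: 13.4
tool_pos: [0.6169, 0.1825, 0.17]
eef_rot: [0.0, 0.707, 0.707, 0.0]
contact_force: [-0.0, 0.0, -2.0]
finger_gap: 0.363
gripper_force: 62.2
```

Emit:
apply_moves([
  {"tx": 0, "ty": 0, "tz": 6, "turn": 0, "grip": 1},
  {"tx": 0, "ty": 0, "tz": 12, "turn": 0, "grip": 1},
  {"tx": 0, "ty": 0, "tz": 18, "turn": 0, "grip": 1},
  {"tx": 0, "ty": 0, "tz": 23, "turn": 0, "grip": 1},
  {"tx": 0, "ty": 0, "tz": 27, "turn": 0, "grip": 1},
  {"tx": 0, "ty": 0, "tz": 27, "turn": 0, "grip": 1},
])

```text
t: 14.0
tool_pos: [0.6165, 0.1824, 0.1423]
eef_rot: [-0.0, 0.707, 0.707, -0.001]
contact_force: [-0.5, -0.1, -2.0]
finger_gap: 0.363
gripper_force: 62.2
```

Emit:
apply_moves([
  {"tx": 0, "ty": 0, "tz": 2, "turn": 0, "grip": 1},
  {"tx": 0, "ty": 0, "tz": 4, "turn": 0, "grip": 1},
  {"tx": 0, "ty": 0, "tz": 6, "turn": 0, "grip": 1},
  {"tx": 0, "ty": 0, "tz": 6, "turn": 0, "grip": 1},
])

```text
t: 14.4
tool_pos: [0.617, 0.1825, 0.1385]
eef_rot: [0.0, 0.707, 0.707, 0.001]
contact_force: [-1.1, 0.1, 3.0]
finger_gap: 0.365
gripper_force: 62.8
```

The foot is on the slot floor: contact came at the expected height, with the board still held. Now I'll release it.

Emit:
apply_moves([
  {"tx": 0, "ty": 0, "tz": 0, "turn": 0, "grip": 1},
  {"tx": 0, "ty": 0, "tz": -1, "turn": 0, "grip": 0},
  {"tx": 0, "ty": 0, "tz": -1, "turn": 0, "grip": -1},
  {"tx": 0, "ty": 0, "tz": -1, "turn": 0, "grip": -1},
  {"tx": 0, "ty": 0, "tz": -1, "turn": 0, "grip": -1},
  {"tx": 0, "ty": 0, "tz": -1, "turn": 0, "grip": -1},
  {"tx": 0, "ty": 0, "tz": -30, "turn": 0, "grip": -1},
  {"tx": 0, "ty": 0, "tz": -70, "turn": 0, "grip": -1},
  {"tx": 0, "ty": 0, "tz": -110, "turn": 0, "grip": -1},
  {"tx": 0, "ty": 0, "tz": -110, "turn": 0, "grip": -1},
])

```text
t: 15.4
tool_pos: [0.6184, 0.1829, 0.2555]
eef_rot: [0.003, 0.707, 0.707, 0.005]
contact_force: [-0.5, -0.2, 1.3]
finger_gap: 0.998
gripper_force: 0.0
```

```bash
python3 - <<'E'
from fit import *
s=read_state();print(s["t"],s["tool_pos"],s["contact_force"])
w=cam("wrist");b=cam("scene")
# compare predicted silhouette of standing board with dark-wood pixels in the scene view
def proj(c,ty,z0):
    Q=[]
    for X,hw in((0,28),(115,28),(115,16),(170,16)):
        for sx in(-1,1):
            for sy in(-1,1): Q.append(w2px(c,(.617+sx*hw*.001,.1825+sy*.009+ty*X*.001,z0+X*.001)))
    return np.array(Q)
img=b["color"].astype(int)
m=((img[...,2]<120)&(img[...,2]>img[...,0]*1.5)&(img[...,2]>35)).astype(np.uint8)
h=cv2.convexHull(proj(b,0,.014).astype(np.float32)).astype(int)
x,y,W,H=cv2.boundingRect(h);print("pred box",x,y,W,H)
# handle and top region only
for z in(.10,.12,.14,.16,.18):
    row=int(round(w2px(b,(.617,.1825,z))[1]));cols=np.where(m[row,x-15:x+W+15])[0]+x-15
    print(z,row,w2px(b,(.617,.1825,z))[0].round(1),cols.min() if len(cols) else None,cols.max() if len(cols) else None)
col=np.where(m[y-30:y+H,x:x+W].any(1))[0]+y-30;print("top row",col.min())
E
```

```text
15.4 [0.61842735 0.18287092 0.25553205] [-0.53081666 -0.22151621  1.30857616]
pred box 182 144 24 76
0.1 181 193.4 187 218
0.12 173 192.5 186 199
0.14 165 191.6 188 197
0.16 157 190.7 187 213
0.18 149 189.7 186 195
top row 117
```

Emit:
apply_moves([
  {"tx": 0, "ty": 0, "tz": -20, "turn": 0, "grip": -1},
  {"tx": 0, "ty": 0, "tz": -20, "turn": 0, "grip": -1},
  {"tx": 0, "ty": 0, "tz": -20, "turn": 0, "grip": -1},
  {"tx": 0, "ty": 0, "tz": -20, "turn": 0, "grip": -1},
])

```text
t: 15.9
tool_pos: [0.6165, 0.1824, 0.2653]
eef_rot: [-0.001, 0.707, 0.707, -0.001]
contact_force: [0.2, -0.3, 0.4]
finger_gap: 0.998
gripper_force: 0.0
```

```bash
python3 -c "
from station import *
print(hand_in())"
```

```text
the job is handed in; nothing more can be done
None
```

The serving board stands upright in the slot with the orange clip, handle up and released, after the grip change on the rest, and the job is handed in at about 16 s; the hand-in returned no verdict, so the result rests on my own force readings and a last camera measurement.

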